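Line up the office stamps by size on their rack

ROBOT

A 6-joint arm with a two-finger parallel gripper is mounted at the origin on the work surface. World frame = base frame: x ahead of the robot, y to its left, z up, the work surface at z = 0. Lengths are in m, angles in rad, forces in N, time in s.
With the tool pointing down it reaches from about 0.4 to 0.825 m from the base axis. Payload 7 kg.
Tool frame: the origin (TCP) lies midway between the tips of the shut fingers; the grasp point (between the pads) lies arm.hold_point_z behind it (arm.hold_point_z is the distance from the TCP to the grasp point, in m); z points along the fingers, y is the line along which they close (so a half turn about z gives the same grasp; the last joint's range is limited). The gripper opens to 88 mm and grips with 3 to 60 N. Pads are 19 mm wide; open, the fingers measure 130 mm over their backs; the gripper's body (78 mm by 193 mm) begins 47 mm behind the grasp point.
Start: joints at [1.53, 0.359, 0.012, 0, -1.224, -0.288], TCP at [0.218, 0.639, 0.227] pointing down, gripper open.
Joint ranges: [-3.07, 3.07], [-1.43, 2.12], [-1.02, 1.25], [-3.03, 1.67], [-3.05, -0], [-3.03, 3.03]. Speed limits (rad/s): [2.39, 2.39, 3.01, 3.14, 3.14, 3.14].

INTERFACE

Orientations are given as [roll, pitch, yaw] about the fixed x, y, z axes, in that order (R = Rz(yaw) Ry(pitch) Rx(roll)).
In Python, from station import arm gives the robot as it stands.
- The arm moves only by the shell command python3 -m crank 'ROWS' [OPENING] [FORCE]. ROWS is JSON, a list that holds one entry, the list of rows, each a list of 4 numbers: the shift along the tool's x, y, z in units of 25 mm (1.0 is 25 mm), then the turn about the tool's z in units of 5 degrees (1.0 is 5 degrees). A call has 1 to 12 rows; each row is the pose to reach, as a shift and turn from the pose commanded when the call began, along the tool's axes at that moment; what a row does not reach only later rows make up. A row lasts 1/8 s, in which the tool goes at most 62.5 mm and 10.7 degrees, less where a joint would pass 70% of its speed; a pose out of reach is approached as far as the arm can. A call with a gripper value outside its range is refused whole. OPENING is the closure, from 0 (fully open) to 1 (shut), set as the call begins (- or left out, the last holds). The fingers move at their own pace and stop on an object; FORCE is the grip in N (left out, the last holds). Time passes only in rows, so rows that repeat a pose let the fingers close. It gives the time, the measured TCP pose, the force, the opening and the grip force at its end, in the units of the state.
- arm.get_state(): the state, without advancing time (a new reading comes with each control period).
- arm.grab_frame(name): name is "side" or "top" or "wrist"; returns (picture, depth): 420x560x3 uint8, red, green, blue; 420x560 float32, m along the optical axis (not along the pixel's ray), 0 where there is no reading.
- arm.get_calibration(name): a dict with "mtx" (3x3 intrinsics, pixels), "R" (3x3) and "t" (3): a world point X has camera coordinates R X + t; the wrist camera has in their place "mount" (4x4, takes a point from camera to tool coordinates, whose origin is the TCP and whose axes are the flange's). Camera axes: x right, y down, z forward; pixel columns grow to the right and rows downward; lengths in m; the calibration is good to about 2 mm. A picture is of the moment at which its call begins: read the wrist's pose just before it. get_calibration takes no time and is no camera call.
- arm.job_done(): hands the job in; it is judged then, once.
Trained networks look in the newest picture that a camera, given by its name, has taken for a name from the list of things; names that differ only in an ending like _2 or _b are one class to them, and where a whole thing is asked for, a point or a joint stands for the part that bears it (a point fixed in the world has none). Each returns a list of dicts, best first, with "score" (0 to 1); they miss things now and then, are a little off and sometimes report something else, mostly with a low value. They report only what shows in the picture. A call takes as long as a camera call.
- arm.recognise(thing, camera): "extent" ([left, top, width, height] in pixels, round what is visible of it).
- arm.trace(thing, camera): "mask" (420x560 bool, what is visible of it) and "extent" ([left, top, width, height] in pixels, round what is visible of it).
The state is a dict: "t": time; "q": joint angles; "qd": joint speeds; "joint_efforts": joint torques, N m; "eef_pos": TCP position; "ee_rot": TCP orientation; "force": force on the tool from outside, world axes, zero at the start; "moment": the same for the moment, N m; "width": finger opening in m; "gripper_force": force on a finger pad.
Only numpy, scipy, OpenCV 4.12 (cv2) and the standard library are available. Lean on these libraries where they do the work, as an engineer would, in place of code of your own. Each camera call takes 0.05 s, during which the arm holds its last target. There are 200 camera calls.

TASK

Put the four round stamps away on the rack in order of size: the widest on the felt mat next to the ink pad, then ever narrower ones, the narrowest next to the dish of paper clips. Stand each upright in the middle of its own mat without knocking any over, and leave the sample jar standing where it is.

Things in the scene. Friction and masses are not known exactly. Their poses are not given: they have to be found in the camera images.
- stamp_50: loose round self-inking office stamp, an upright black plastic cylinder with a grey ring and a grey disc on its top: 50 mm in diameter, 96 mm tall, the widest and tallest of four of one shape, 30 to 210 g. Starts upright on the desk (z = 0) in front of the rack. Origin: centre of its underside, z up; yaw means nothing. Grip it across its diameter in its upper half.
- stamp_42: loose round self-inking office stamp, an upright black plastic cylinder with a grey ring and a grey disc on its top: 42 mm in diameter, 82 mm tall, second widest of four of one shape, 30 to 210 g. Starts upright on the desk (z = 0) in front of the rack. Origin: centre of its underside, z up; yaw means nothing. Grip it across its diameter in its upper half.
- stamp_34: loose round self-inking office stamp, an upright black plastic cylinder with a grey ring and a grey disc on its top: 34 mm in diameter, 68 mm tall, third widest of four of one shape, 30 to 210 g. Starts upright on the desk (z = 0) in front of the rack. Origin: centre of its underside, z up; yaw means nothing. Grip it across its diameter in its upper half.
- stamp_26: loose round self-inking office stamp, an upright black plastic cylinder with a grey ring and a grey disc on its top: 26 mm in diameter, 56 mm tall, the narrowest and shortest of four of one shape, 30 to 210 g. Starts upright on the desk (z = 0) in front of the rack. Origin: centre of its underside, z up; yaw means nothing. Grip it across its diameter in its upper half.
- mat_1: fixed round grey felt mat, 62 mm in diameter, 3 mm thick, on a fixed white rack board (490 x 90 x 8 mm, edge strips 4 mm higher). Four alike lie in a straight row 80 mm apart, in the order mat_1 to mat_4; this is one end mat. Origin: centre of its underside, its top 11 mm above the desk; y runs along the row from mat_4 towards mat_1.
- mat_2: fixed round grey felt mat, 62 mm in diameter, 3 mm thick, on a fixed white rack board (490 x 90 x 8 mm, edge strips 4 mm higher). Four alike lie in a straight row 80 mm apart, in the order mat_1 to mat_4; this is the second. Origin: centre of its underside, its top 11 mm above the desk; y runs along the row from mat_4 towards mat_1.
- mat_3: fixed round grey felt mat, 62 mm in diameter, 3 mm thick, on a fixed white rack board (490 x 90 x 8 mm, edge strips 4 mm higher). Four alike lie in a straight row 80 mm apart, in the order mat_1 to mat_4; this is the third. Origin: centre of its underside, its top 11 mm above the desk; y runs along the row from mat_4 towards mat_1.
- mat_4: fixed round grey felt mat, 62 mm in diameter, 3 mm thick, on a fixed white rack board (490 x 90 x 8 mm, edge strips 4 mm higher). Four alike lie in a straight row 80 mm apart, in the order mat_1 to mat_4; this is the other end mat. Origin: centre of its underside, its top 11 mm above the desk; y runs along the row from mat_4 towards mat_1.
- ink_pad: fixed rectangular ink pad, black case 72 by 66 mm, 18 mm tall, with a blue felt top. It lies on one end of the rack, in line with the mats and 83 mm from the centre of the nearest one, which is either mat_1 or mat_4; a round white dish with paper clips lies at the other end. Origin: centre of its underside, 8 mm above the desk.
- jar: loose clear plastic sample jar with a red lid, 42 mm in diameter, 66 mm tall, 60 g, standing on the desk in line with the stamps. Not to be moved. Origin: centre of its underside, z up.

How it is judged:
By the outcome, as a careful person would: the job done as asked, in the order asked, and still so for the second after the job is handed in, with the robot touching nothing.
It also fails if it takes over 109 s, if anything falls off the work surface, if the arm or the gripper's body presses on something with over 40 N, if the wrist force passes 120 N, or if a joint passes its speed limit or range.

## Working session

There is one attempt and no reset: what is moved stays moved. The work goes in short steps, Python scripts to look and compute and a shell command to move; the robot and the scene stay as the last step left them, time stands still between calls to the robot, and variables do not carry over. Pictures are saved under pics/ and viewed, at most 14 in all, crops included, and the job is handed in when it is done.

```bash
mkdir -p pics; ls; python3 - <<'E'
from station import arm
import cv2,numpy as np
print(arm.get_state(), arm.hold_point_z)
for n in ("top","side"):
    p,d=arm.grab_frame(n); cv2.imwrite(f"pics/{n}0.png",p[:,:,::-1]); np.save(f"{n}.npy",d)
    print(n,{k:np.round(v,3).tolist() for k,v in arm.get_calibration(n).items()})
    for th in ("stamp_50","stamp_42","stamp_34","stamp_26","mat_1","ink_pad","jar"):
        print(th,[(round(r["score"],2),[round(x) for x in r["extent"]]) for r in arm.recognise(th,n)])
E
```

```text
pics
{'t': 0.0, 'q': array([ 1.53009877e+00,  3.59380267e-01,  1.10959583e-02, -3.47539919e-04,
       -1.22408823e+00, -2.88109305e-01]), 'qd': array([-0.00070009, -0.00061351, -0.00163316,  0.00038741,  0.00056055,
       -0.00100164]), 'joint_efforts': array([ 3.05304602e-04, -5.82709908e+01,  2.93059123e+01,  6.99741080e+00,
        6.97597337e-03, -1.46000339e-04]), 'eef_pos': array([0.2178306 , 0.63839176, 0.22564358]), 'ee_rot': array([ 3.13998857e+00, -1.34661014e-04, -3.28925102e-01]), 'force': array([-0.16709754,  0.21273624, -0.51005135]), 'moment': array([ 0.00306903, -0.01846506, -0.03166626]), 'gripper_force': 0.0, 'width': 0.0874078008468654} 0.0188
top {'mtx': [[411.83, 0.0, 278.721], [0.0, 411.83, 211.129], [0.0, 0.0, 1.0]], 'R': [[-0.028, -0.999, 0.017], [-0.998, 0.027, -0.052], [0.052, -0.019, -0.998]], 't': [0.005, 0.557, 0.764]}
stamp_50 [(0.83, [253, 244, 18, 22]), (0.69, [181, 235, 28, 22]), (0.66, [350, 229, 37, 29]), (0.58, [125, 253, 25, 14])]
stamp_42 [(0.83, [253, 244, 18, 22]), (0.69, [181, 235, 28, 22]), (0.66, [350, 229, 37, 29]), (0.58, [125, 253, 25, 
[... 631 characters left out ...]
': [0.547, 0.1, 1.116]}
stamp_50 [(0.98, [288, 252, 27, 45]), (0.95, [306, 216, 19, 33]), (0.81, [304, 146, 24, 48]), (0.74, [302, 314, 14, 31])]
stamp_42 [(0.98, [288, 252, 27, 45]), (0.95, [306, 216, 19, 33]), (0.81, [304, 146, 24, 48]), (0.74, [302, 314, 14, 31])]
stamp_34 [(0.98, [288, 252, 27, 45]), (0.95, [306, 216, 19, 33]), (0.81, [304, 146, 24, 48]), (0.74, [302, 314, 14, 31])]
stamp_26 [(0.98, [288, 252, 27, 45]), (0.95, [306, 216, 19, 33]), (0.81, [304, 146, 24, 48]), (0.74, [302, 314, 14, 31])]
mat_1 [(0.95, [219, 188, 27, 18]), (0.69, [212, 238, 32, 23]), (0.66, [218, 216, 26, 16]), (0.59, [220, 167, 28, 18])]
ink_pad [(0.93, [209, 263, 37, 33])]
jar [(0.59, [312, 133, 16, 14])]
```

View pics/top0.png

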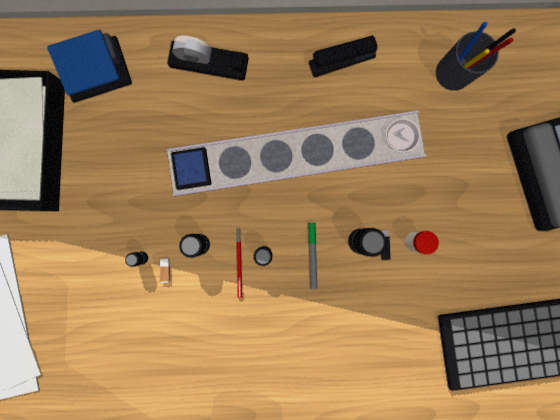

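View pics/side0.png

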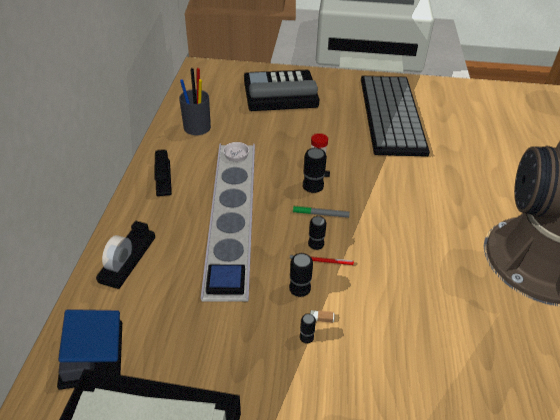

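```bash
cat > h.py <<'E'
from station import arm
import cv2,numpy as np
def cloud(cam,d,st=None):
    c=arm.get_calibration(cam); K=np.array(c["mtx"]); v,u=np.mgrid[:420,:560]
    P=np.stack([(u-K[0,2])/K[0,0]*d,(v-K[1,2])/K[1,1]*d,d],-1)
    if cam!="wrist": return (P-np.array(c["t"]))@np.array(c["R"])
    from scipy.spatial.transform import Rotation as R
    M=np.array(c["mount"]); P=P@M[:3,:3].T+M[:3,3]
    return P@R.from_euler("xyz",st["ee_rot"]).as_matrix().T+st["eef_pos"]
E
python3 - <<'E'
from h import *
C=cloud("top",np.load("top.npy"))
for n,(l,t,w,h) in dict(a=(253,244,18,22),b=(181,235,28,22),c=(350,229,37,29),d=(125,253,25,14),jar=(405,231,31,25),m1=(301,134,31,33),m2=(341,130,32,31),m3=(218,146,31,34),m4=(257,138,35,33),ink=(170,149,39,38)).items():
    P=C[t-3:t+h+3,l-3:l+w+3].reshape(-1,3); P=P[np.isfinite(P).all(1)]
    z=P[:,2]; 
    if n[0] in"mi": Q=C[t:t+h,l:l+w].reshape(-1,3)
    else:
        top=np.percentile(z[z<.12],97); Q=P[abs(z-top)<.006]
    lo,hi=Q.min(0),Q.max(0); print(n,len(Q),np.round((lo+hi)/2,3),np.round(hi-lo,3), np.round(np.median(Q,0),3))
S=np.load("side.npy");C=cloud("side",S)
for n,(l,t,w,h) in dict(a=(288,252,27,45),b=(306,216,19,33),c=(304,146,24,48),d=(302,314,14,31),jar=(312,133,16,14),m1=(219,188,27,18),m2=(212,238,32,23),m3=(218,216,26,16),m4=(220,167,28,18),ink=(209,263,37,33)).items():
    Q=C[t:t+h,l:l+w].reshape(-1,3); z=Q[:,2]
    if n[0] not in"mi": Q=Q[(z>np.percentile(z,92)-.008)]
    lo,hi=Q.min(0),Q.max(0);print(n,len(Q),np.round((lo+hi)/2,3),np.round(hi-lo,3), np.round(np.median(Q,0),3))
E
```

```text
a 273 [0.476 0.022 0.068] [0.032 0.032 0.007] [0.475 0.022 0.068]
b 425 [0.497 0.144 0.082] [0.038 0.04  0.008] [0.498 0.144 0.082]
c 602 [ 0.495 -0.165  0.096] [0.046 0.046 0.008] [ 0.495 -0.165  0.096]
d 160 [0.476 0.253 0.055] [0.023 0.024 0.007] [0.475 0.253 0.056]
jar 442 [ 0.491 -0.269  0.066] [0.041 0.041 0.008] [ 0.491 -0.269  0.066]
m1 1023 [ 0.611 -0.056  0.398] [0.189 0.12  0.786] [ 0.672 -0.085  0.011]
m2 992 [ 0.613 -0.096  0.398] [0.194 0.199 0.787] [ 0.68  -0.163  0.011]
m3 1054 [0.601 0.054 0.398] [0.169 0.1   0.787] [0.652 0.074 0.011]
m4 1155 [ 0.608 -0.004  0.398] [0.183 0.067 0.787] [ 0.666 -0.004  0.01 ]
ink 1482 [0.599 0.101 0.395] [0.165 0.193 0.794] [0.642 0.155 0.025]
a 321 [0.494 0.469 0.449] [0.046 0.68  0.749] [0.496 0.152 0.082]
b 172 [0.475 0.409 0.442] [0.029 0.799 0.762] [0.474 0.03  0.068]
c 264 [0.495 0.309 0.456] [0.048 0.998 0.735] [ 0.494 -0.156  0.096]
d 157 [0.473 0.528 0.437] [0.023 0.561 0.774] [0.473 0.26  0.056]
jar 167 [0.489 0.261 0.442] [0.038 1.096 0.764] [ 0.49  -0.261  0.066]
m1 486 [0.59  0.343 0.413] [0.237 0.932 0.82 ] [ 0.673 -0.086  0.011]
m2 736 [0.581 0.422 0.414] [0.219 0.772 0.82 ] [0.651 0.075 0.01 ]
m3 416 [0.582 0.39  0.414] [0.221 0.838 0.819] [0.66  0.001 0.011]
m4 504 [0.596 0.304 0.414] [0.25  1.01  0.819] [ 0.683 -0.16   0.01 ]
ink 1221 [0.576 0.456 0.414] [0.21  0.704 0.819] [0.635 0.165 0.025]
```

The top view shows the ink pad at the left (+y) end of the rack (190,168), with mats at (235,162), (276,156), (317,150) and (358,143) and the dish at (402,136). The stamps are 26 at (135,259), 42 at (192,246), 34 at (263,256) and 50 at (370,242), and the jar is at (426,242). Measured top heights of 96, 82, 68 and 56 mm confirm which stamp is which, and the side view agrees. I'll grip along world x and do the smallest first.

```bash
python3 - <<'E'
from h import *
p,d=arm.grab_frame("top");C=cloud("top",d)
r=arm.trace("mat_1","top")
for m in r:
    k=m["mask"]&(d>0); Q=C[k]; Q=Q[abs(Q[:,2]-.011)<.008]; print(round(m["score"],2),len(Q),np.round(Q.mean(0),4),np.round((Q.min(0)+Q.max(0))/2,4),np.round(np.ptp(Q,0),3))
E
python3 -m crank '[[[2.2,1.7,-0.1,2],[4.4,3.4,0.3,4],[6.6,5.0,0.6,6],[8.8,6.7,0.8,8],[11,8.4,0.9,10],[13,9.9,1,12],[14.2,10.8,1,13.5],[14.7,11.24,1,14.24],[14.7,11.24,1,14.24],[14.7,11.24,1,14.24]]]' 0
python3 - <<'E'
from h import *
s=arm.get_state();print(s["t"],s["eef_pos"],s["ee_rot"],s["q"])
p,d=arm.grab_frame("wrist");cv2.imwrite("pics/w1.png",p[:,:,::-1]);C=cloud("wrist",d,s)
for m in arm.trace("stamp_26","wrist"):
    k=m["mask"]&(d>0);Q=C[k];t=np.percentile(Q[:,2],95);Q=Q[abs(Q[:,2]-t)<.004];print(round(m["score"],2),m["extent"],len(Q),np.round((Q.min(0)+Q.max(0))/2,4),np.round(np.ptp(Q,0),3))
E
```

```text
0.97 797 [ 0.6826 -0.1664  0.0112] [ 0.6828 -0.1664  0.0113] [0.061 0.062 0.009]
0.96 814 [0.6521 0.0717 0.0111] [0.652  0.0715 0.0103] [0.061 0.059 0.009]
0.93 788 [ 0.672  -0.0869  0.0112] [ 0.6718 -0.087   0.0109] [0.059 0.062 0.008]
0.88 786 [ 0.6624 -0.0086  0.011 ] [ 0.6628 -0.0092  0.0111] [0.062 0.06  0.009]
t: 2.15
eef_pos: [0.475, 0.2544, 0.2017]
ee_rot: [-3.141, 0.0, -1.571]
force: [0.0, 0.3, -0.5]
width: 0.0875
gripper_force: 0.0
2.15 [0.47502442 0.25444869 0.20169116] [-3.14140115e+00  3.07821054e-04 -1.57099229e+00] [ 8.55620861e-01  1.53527901e-01 -3.25256280e-01 -6.44610305e-05
 -1.09165416e+00 -8.55787143e-01]
0.79 [272.4, 183.5, 26.0, 28.3] 415 [0.4757 0.2559 0.0565] [0.023 0.024 0.005]
0.78 [239.4, 60.5, 48.7, 54.4] 1678 [0.498  0.1469 0.0827] [0.039 0.039 0.005]
```

```bash
python3 -m crank '[[[-0.06,0,1.5,0],[-0.06,0,3.5,0],[-0.06,-0.03,5.3,0],[-0.06,-0.03,6.4,0],[-0.06,-0.03,7,0],[-0.06,-0.03,7.15,0],[-0.06,-0.03,7.15,0]]]' 0 && python3 -m crank '[[[0,0,0,0],[0,0,0,0],[0,0,0,0],[0,0,0,0],[0,0,0,0],[0,0,0,0],[0,0,0,0],[0,0,0,0]]]' 1 25 && python3 -m crank '[[[0,0,-0.5,0],[0,0,-2,0],[0,0,-3.8,0],[0,0,-5.2,0],[0,0,-5.6,0],[0,0,-5.6,0]]]'
```

```text
t: 3.12
eef_pos: [0.4761, 0.2564, 0.0235]
ee_rot: [-3.141, 0.001, -1.571]
force: [0.3, 0.4, 0.1]
width: 0.0879
gripper_force: 0.0
t: 4.12
eef_pos: [0.4758, 0.2557, 0.0228]
ee_rot: [3.141, -0.0, -1.571]
force: [-0.1, -0.1, 0.6]
width: 0.0255
gripper_force: 25.0
t: 4.88
eef_pos: [0.4758, 0.2559, 0.1636]
ee_rot: [-3.141, 0.001, -1.572]
force: [0.1, 0.1, -1.3]
width: 0.0254
gripper_force: 25.0
```

```bash
python3 -m crank '[[[0.8,-0.4,-0.2,0],[2.6,-1.3,-0.4,0],[4.6,-2.3,-0.4,0],[6.6,-3.3,-0.4,0],[8.6,-4.3,-0.4,0],[10.6,-5.3,-0.4,0],[12.6,-6.3,-0.4,0],[14.4,-7.2,-0.4,0],[15.8,-7.9,-0.4,0],[16.6,-8.2,-0.2,0],[16.8,-8.28,0,0],[16.8,-8.28,0,0]]]'
cat > w.py <<'E'
from h import *
import sys
s=arm.get_state();print(s["t"],s["eef_pos"],s["width"])
p,d=arm.grab_frame("wrist");cv2.imwrite(f"pics/{sys.argv[1]}.png",p[:,:,::-1]);C=cloud("wrist",d,s)
for th in sys.argv[2:]:
  for m in arm.trace(th,"wrist"):
    k=m["mask"]&(d>0);Q=C[k]
    if not len(Q): continue
    t=np.percentile(Q[:,2],95) if th[0]!="m" else np.median(Q[:,2]);Q=Q[abs(Q[:,2]-t)<.004];print(th,round(m["score"],2),np.round(m["extent"]),len(Q),np.round((Q.min(0)+Q.max(0))/2,4),np.round(np.ptp(Q,0),3),"mean",np.round(Q.mean(0),4))
E
python3 w.py w2 mat_1 stamp_26
```

```text
t: 6.38
eef_pos: [0.6816, -0.1639, 0.1613]
ee_rot: [3.139, 0.0, -1.572]
force: [0.5, 0.6, -0.5]
width: 0.0256
gripper_force: 25.0
6.375 [ 0.68159626 -0.16391692  0.16127991] 0.025648523639711044
mat_1 0.81 [254. 169.  62.  57.] 2569 [ 0.683  -0.1647  0.0111] [0.062 0.06  0.005] mean [ 0.6837 -0.1652  0.0112]
stamp_26 0.84 [432. 173. 120.  77.] 2491 [ 0.4965 -0.1644  0.0965] [0.047 0.046 0.006] mean [ 0.4984 -0.1659  0.0967]
stamp_26 0.77 [260. 225.  51.  83.] 653 [ 0.683  -0.1645  0.1945] [0.021 0.024 0.005] mean [ 0.6828 -0.161   0.1948]
stamp_26 0.55 [467. 387.  33.  13.] 253 [0.4763 0.0304 0.0685] [0.029 0.016 0.005] mean [0.4765 0.0297 0.0689]
```

View pics/w2.png

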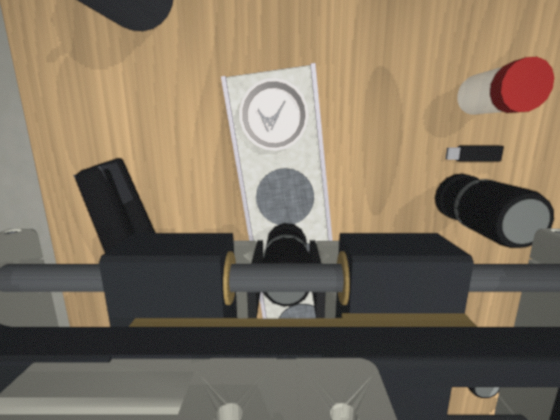

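```bash
python3 -m crank '[[[0.04,0,1,0],[0.04,0,2.6,0],[0.04,0,3.9,0],[0.04,0,4.7,0],[0.04,0,5,0],[0.04,0,5.1,0],[0.04,0,5.14,0],[0.04,0,5.14,0],[0.04,0,5.14,0]]]'; python3 -m crank '[[[0,0,0,0],[0,0,0,0],[0,0,0,0],[0,0,0,0],[0,0,0,0]]]' 0; python3 -m crank '[[[0,0,-0.8,0],[0,0,-2.4,0],[0,0,-4.2,0],[0,0,-5.6,0],[0,0,-6.5,0],[0,0,-6.6,0],[0,0,-6.6,0]]]';python3 w.py w3 mat_1 stamp_26
```

```text
t: 7.65
eef_pos: [0.6828, -0.1655, 0.035]
ee_rot: [-3.141, -0.0, -1.572]
force: [0.7, 1.1, -0.1]
width: 0.0259
gripper_force: 25.0
t: 8.28
eef_pos: [0.6825, -0.1655, 0.0343]
ee_rot: [3.142, 0.0, -1.572]
force: [-0.4, 0.1, 0.2]
width: 0.0698
gripper_force: 0.0
t: 9.15
eef_pos: [0.6823, -0.1653, 0.1997]
ee_rot: [-3.141, 0.0, -1.572]
force: [0.2, 0.4, -1.1]
width: 0.0873
gripper_force: 0.0
9.15 [ 0.68228319 -0.16534626  0.19970714] 0.08729500042243721
mat_1 0.92 [259. 164.  53.  55.] 1432 [ 0.6836 -0.1634  0.0112] [0.061 0.062 0.007] mean [ 0.6833 -0.1682  0.0113]
mat_1 0.62 [272. 230.  47.  35.] 1341 [ 0.6723 -0.0942  0.0107] [0.059 0.044 0.006] mean [ 0.6724 -0.0922  0.0113]
mat_1 0.58 [282. 291.  46.  29.] 1117 [ 0.6624 -0.0131  0.0106] [0.06  0.04  0.005] mean [ 0.6625 -0.0119  0.0113]
stamp_26 0.94 [420. 172.  96.  64.] 1933 [ 0.4966 -0.165   0.0966] [0.046 0.044 0.006] mean [ 0.4973 -0.1653  0.0967]
stamp_26 0.83 [272. 182.  24.  31.] 451 [ 0.684  -0.1658  0.0674] [0.024 0.024 0.005] mean [ 0.6838 -0.1658  0.0677]
stamp_26 0.71 [399. 390.  22.  28.] 29 [0.5135 0.1359 0.0345] [0.008 0.009 0.007] mean [0.5137 0.1349 0.0346]
```

```bash
python3 -m crank '[[[-1,1.1,0,0],[-2.6,2.8,0,0],[-4.2,4.6,0,0],[-5.7,6.2,0,0],[-6.9,7.5,0,0],[-7.5,8.15,0,0],[-7.57,8.25,0,0],[-7.57,8.25,0,0],[-7.57,8.25,0,0]]]';python3 w.py w4 mat_1 stamp_34
```

```text
t: 10.42
eef_pos: [0.4769, 0.0235, 0.199]
ee_rot: [3.141, -0.0, -1.572]
force: [-0.0, 0.1, -0.8]
width: 0.0875
gripper_force: 0.0
10.425 [0.47686808 0.02348502 0.1989827 ] 0.08753855814356884
mat_1 0.98 [52.  0. 65. 43.] 1603 [ 0.6846 -0.1532  0.0111] [0.065 0.041 0.007] mean [ 0.6794 -0.1516  0.0111]
mat_1 0.88 [77. 62. 59. 64.] 2817 [ 0.6742 -0.0845  0.0106] [0.065 0.061 0.007] mean [ 0.6728 -0.0852  0.0111]
mat_1 0.87 [117. 210.  55.  43.] 1682 [0.6516 0.0737 0.0104] [0.061 0.062 0.006] mean [0.6489 0.0711 0.0112]
mat_1 0.58 [ 99. 141.  55.  54.] 2347 [ 0.6642 -0.0045  0.0106] [0.066 0.062 0.006] mean [ 0.6626 -0.006   0.0111]
stamp_34 0.89 [273. 176.  34.  44.] 749 [0.475  0.0236 0.0686] [0.031 0.031 0.005] mean [0.475  0.0229 0.0687]
stamp_34 0.87 [239.   0.  53.  42.] 221 [ 0.4953 -0.1412  0.0931] [0.03  0.005 0.008] mean [ 0.4954 -0.141   0.0923]
stamp_34 0.62 [251. 292.  42.  38.] 561 [0.4977 0.1411 0.082 ] [0.038 0.03  0.005] mean [0.4992 0.1381 0.0824]
stamp_34 0.62 [37.  1. 61. 22.] 78 [ 0.6813 -0.1536  0.0614] [0.015 0.004 0.008] mean [ 0.681  -0.1531  0.0614]
```

```bash
python3 -m crank '[[[0,0.05,1.5,0],[0,0.05,3.4,0],[0,0.05,5,0],[0,0.05,6.1,0],[0,0.05,6.55,0],[0,0.05,6.64,0],[0,0.05,6.64,0]]]' 0 && python3 -m crank '[[[0,0,0,0],[0,0,0,0],[0,0,0,0],[0,0,0,0],[0,0,0,0],[0,0,0,0],[0,0,0,0]]]' 1 25 && python3 -m crank '[[[0,0,-0.5,0],[0,0,-2,0],[0,0,-3.8,0],[0,0,-5.2,0],[0,0,-5.6,0],[0,0,-5.6,0]]]'
```

```text
t: 11.45
eef_pos: [0.4759, 0.0242, 0.0341]
ee_rot: [-3.14, 0.0, -1.571]
force: [-0.0, 0.4, 0.6]
width: 0.0875
gripper_force: 0.0
t: 12.32
eef_pos: [0.4751, 0.0239, 0.0333]
ee_rot: [3.141, -0.0, -1.571]
force: [-0.4, 0.9, 0.2]
width: 0.0338
gripper_force: 25.0
t: 13.08
eef_pos: [0.4752, 0.024, 0.1739]
ee_rot: [-3.14, 0.001, -1.572]
force: [-0.4, -0.3, -0.9]
width: 0.0337
gripper_force: 25.0
```

```bash
python3 -m crank '[[[0.4,-0.8,0,0],[1.3,-2.4,0,0],[2.3,-4.2,0,0],[3.3,-5.9,0,0],[4,-7.2,0,0],[4.3,-7.8,0,0],[4.38,-7.89,0,0],[4.38,-7.89,0,0],[4.38,-7.89,0,0]]]' && python3 -m crank '[[[0,0,1,0],[0,0,2.6,0],[0,0,3.9,0],[0,0,4.7,0],[0,0,5,0],[0,0,5.1,0],[0,0,5.14,0],[0,0,5.14,0],[0,0,5.14,0]]]'
```

```text
t: 14.2
eef_pos: [0.6716, -0.0853, 0.1731]
ee_rot: [3.141, 0.0, -1.571]
force: [0.2, -0.5, -1.2]
width: 0.0333
gripper_force: 25.0
t: 15.32
eef_pos: [0.6726, -0.0857, 0.0455]
ee_rot: [-3.141, 0.0, -1.571]
force: [-0.0, 0.7, -0.3]
width: 0.0338
gripper_force: 25.0
```

```bash
python3 -m crank '[[[0,0,0,0],[0,0,0,0],[0,0,0,0],[0,0,0,0],[0,0,0,0],[0,0,0,0]]]' 0; python3 -m crank '[[[0,0,-0.8,0],[0,0,-2.4,0],[0,0,-4.2,0],[0,0,-5.6,0],[0,0,-6.4,0],[0,0,-6.6,0],[0,0,-6.6,0]]]';python3 w.py w5 stamp_34; python3 -m crank '[[[-1,0.8,0,0],[-2.6,2,0,0],[-4.4,3.3,0,0],[-6.2,4.7,0,0],[-7.8,5.9,0,0],[-8.8,6.7,0,0],[-9.2,6.95,0,0],[-9.27,6.98,0,0],[-9.27,6.98,0,0],[-9.27,6.98,0,0]]]';python3 w.py w6 mat_1 stamp_34
```

```text
t: 16.08
eef_pos: [0.6723, -0.0857, 0.0448]
ee_rot: [3.142, -0.0, -1.571]
force: [-0.3, 0.5, -0.7]
width: 0.0855
gripper_force: 0.0
t: 16.95
eef_pos: [0.672, -0.0856, 0.2093]
ee_rot: [3.141, 0.0, -1.572]
force: [0.3, 0.9, 0.5]
width: 0.0875
gripper_force: 0.0
16.95 [ 0.67203057 -0.08562454  0.20927091] 0.08751949399218646
stamp_34 0.82 [262. 108.  24.  25.] 509 [ 0.6842 -0.1651  0.0675] [0.023 0.024 0.005] mean [ 0.684  -0.165   0.0677]
stamp_34 0.79 [269. 175.  34.  42.] 766 [ 0.6736 -0.0865  0.0796] [0.032 0.03  0.005] mean [ 0.6736 -0.0868  0.0797]
stamp_34 0.66 [418.  89.  96.  63.] 2314 [ 0.4966 -0.1641  0.0967] [0.046 0.046 0.006] mean [ 0.4972 -0.1641  0.0968]
t: 18.3
eef_pos: [0.4984, 0.1455, 0.2095]
ee_rot: [3.141, -0.0, -1.573]
force: [0.3, -0.6, -0.2]
width: 0.0877
gripper_force: 0.0
18.3 [0.49839721 0.14545352 0.20949636] 0.0877217848125149
mat_1 0.94 [106.  19.  62.  65.] 2884 [ 0.6629 -0.0054  0.0108] [0.062 0.062 0.007] mean [ 0.6626 -0.0057  0.0112]
mat_1 0.9 [123. 101.  59.  53.] 2322 [0.6525 0.0741 0.0107] [0.062 0.06  0.006] mean [0.6521 0.0736 0.0112]
mat_1 0.63 [112.   0.  13.   5.] 28 [ 0.673  -0.0541  0.0115] [0.016 0.002 0.005] mean [ 0.6729 -0.0544  0.0114]
stamp_34 0.76 [270. 172.  42.  54.] 1159 [0.498  0.1461 0.0825] [0.038 0.038 0.005] mean [0.498  0.1455 0.0827]
```

```bash
python3 -m crank '[[[-0.02,0,1.5,0],[-0.02,0.02,3.4,0],[-0.02,0.02,5,0],[-0.02,0.02,6.1,0],[-0.02,0.02,6.55,0],[-0.02,0.02,6.66,0],[-0.02,0.02,6.66,0]]]' 0 && python3 -m crank '[[[0,0,0,0],[0,0,0,0],[0,0,0,0],[0,0,0,0],[0,0,0,0],[0,0,0,0],[0,0,0,0]]]' 1 25 && python3 -m crank '[[[0,0,-0.5,0],[0,0,-2,0],[0,0,-3.8,0],[0,0,-5.2,0],[0,0,-5.6,0],[0,0,-5.6,0]]]'
```

```text
t: 19.32
eef_pos: [0.4981, 0.147, 0.0441]
ee_rot: [-3.14, 0.001, -1.571]
force: [0.5, -0.4, -0.1]
width: 0.0879
gripper_force: 0.0
t: 20.2
eef_pos: [0.4974, 0.1467, 0.0433]
ee_rot: [3.141, -0.0, -1.571]
force: [0.4, -0.4, 1.1]
width: 0.0415
gripper_force: 25.0
t: 20.95
eef_pos: [0.4974, 0.1467, 0.1838]
ee_rot: [-3.141, 0.001, -1.572]
force: [0.3, -0.1, -1.6]
width: 0.0414
gripper_force: 25.0
```

```bash
python3 -m crank '[[[0.6,-0.7,0,0],[1.9,-2.1,0,0],[3.3,-3.6,0,0],[4.7,-5.1,0,0],[5.7,-6.1,0,0],[6.05,-6.5,0,0],[6.12,-6.6,0,0],[6.12,-6.6,0,0],[6.12,-6.6,0,0]]]' && python3 -m crank '[[[0,0,1,0],[0,0,2.6,0],[0,0,3.9,0],[0,0,4.7,0],[0,0,5,0],[0,0,5.1,0],[0,0,5.14,0],[0,0,5.14,0],[0,0,5.14,0]]]'
```

```text
t: 22.08
eef_pos: [0.6618, -0.0056, 0.1835]
ee_rot: [-3.142, 0.0, -1.57]
force: [-0.1, -0.9, -1.8]
width: 0.0418
gripper_force: 25.0
t: 23.2
eef_pos: [0.6627, -0.0064, 0.0554]
ee_rot: [-3.141, 0.0, -1.571]
force: [0.4, 0.2, -0.9]
width: 0.0416
gripper_force: 25.0
```

```bash
python3 -m crank '[[[0,0,0,0],[0,0,0,0],[0,0,0,0],[0,0,0,0],[0,0,0,0],[0,0,0,0]]]' 0; python3 -m crank '[[[0,0,-0.8,0],[0,0,-2.4,0],[0,0,-4.2,0],[0,0,-5.6,0],[0,0,-6.4,0],[0,0,-6.6,0],[0,0,-6.6,0]]]';python3 w.py w7 stamp_34; python3 -m crank '[[[0.8,0.8,0,0],[2.1,2.2,0,0],[3.5,3.7,0,0],[4.9,5.2,0,0],[5.9,6.2,0,0],[6.3,6.6,0,0],[6.33,6.64,0,0],[6.33,6.64,0,0],[6.33,6.64,0,0]]]';python3 w.py w8 mat_1 stamp_34 jar
```

```text
t: 23.95
eef_pos: [0.6624, -0.0064, 0.0548]
ee_rot: [3.142, -0.0, -1.571]
force: [-0.1, 0.0, 0.3]
width: 0.0873
gripper_force: 0.0
t: 24.82
eef_pos: [0.6621, -0.0064, 0.2192]
ee_rot: [3.141, 0.0, -1.572]
force: [-0.2, 0.3, -0.9]
width: 0.0875
gripper_force: 0.0
24.825 [ 0.66210498 -0.00638051  0.21923931] 0.08749420096685971
stamp_34 0.88 [258.  99.  35.  39.] 882 [ 0.6738 -0.0857  0.0798] [0.032 0.031 0.005] mean [ 0.6736 -0.086   0.0797]
stamp_34 0.86 [249.  18.  30.  42.] 599 [ 0.6841 -0.1647  0.0677] [0.024 0.024 0.005] mean [ 0.6837 -0.1644  0.0677]
stamp_34 0.82 [268. 172.  40.  55.] 1195 [ 0.6632 -0.0074  0.0935] [0.038 0.039 0.005] mean [ 0.6636 -0.0073  0.0937]
stamp_34 0.64 [413.   0. 100.  75.] 2440 [ 0.4965 -0.1598  0.0967] [0.047 0.039 0.005] mean [ 0.4971 -0.1614  0.0968]
t: 26.05
eef_pos: [0.497, -0.164, 0.2195]
ee_rot: [3.141, -0.0, -1.571]
force: [0.1, -0.5, -0.4]
width: 0.0873
gripper_force: 0.0
26.05 [ 0.49695641 -0.16395158  0.21947833] 0.08727404646172492
mat_1 0.78 [112. 160.  49.  50.] 1218 [ 0.6833 -0.1638  0.0106] [0.061 0.061 0.006] mean [ 0.6776 -0.1663  0.0112]
mat_1 0.6 [134. 222.  39.  31.] 501 [ 0.6695 -0.0986  0.0105] [0.053 0.035 0.006] mean [ 0.6677 -0.1027  0.0112]
stamp_34 0.92 [134. 233.  31.  32.] 50 [ 0.6601 -0.0938  0.0689] [0.008 0.012 0.008] mean [ 0.6599 -0.0946  0.0686]
stamp_34 0.78 [265. 168.  46.  61.] 1717 [ 0.4952 -0.1643  0.0966] [0.046 0.046 0.005] mean [ 0.4956 -0.1647  0.0967]
stamp_34 0.57 [ 99. 179.  48.  28.] 421 [ 0.6829 -0.1649  0.0678] [0.025 0.024 0.006] mean [ 0.6824 -0.1654  0.0675]
jar 0.95 [273.  70.  42.  46.] 1485 [ 0.4912 -0.2671  0.0662] [0.04  0.041 0.005] mean [ 0.4915 -0.2674  0.0663]
jar 0.54 [113. 161.  50.  50.] 1227 [ 0.6827 -0.1641  0.0112] [0.062 0.061 0.005] mean [ 0.6771 -0.1667  0.0112]
```

View pics/w8.png

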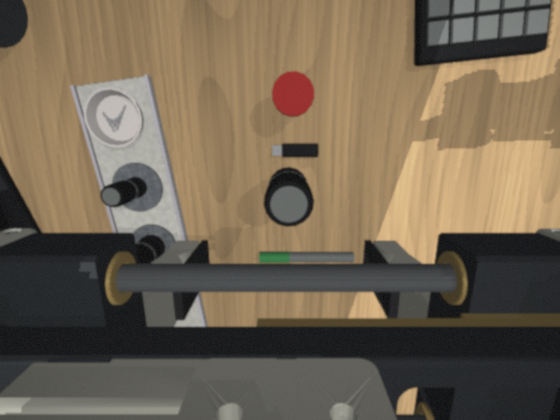

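```bash
python3 -m crank '[[[0.02,0.05,1.5,0],[0.02,0.05,3.4,0],[0.02,0.05,5,0],[0.02,0.05,6.1,0],[0.02,0.05,6.5,0],[0.02,0.05,6.58,0],[0.02,0.05,6.58,0]]]' 0 && python3 -m crank '[[[0,0,0,0],[0,0,0,0],[0,0,0,0],[0,0,0,0],[0,0,0,0],[0,0,0,0],[0,0,0,0]]]' 1 30 && python3 -m crank '[[[0,0,-0.5,0],[0,0,-2,0],[0,0,-3.8,0],[0,0,-5.2,0],[0,0,-5.6,0],[0,0,-5.6,0]]]'
```

```text
t: 27.12
eef_pos: [0.4958, -0.1651, 0.0563]
ee_rot: [-3.14, -0.0, -1.571]
force: [0.3, -0.2, -0.2]
width: 0.0877
gripper_force: 0.0
t: 28.0
eef_pos: [0.495, -0.1651, 0.0554]
ee_rot: [3.142, -0.0, -1.571]
force: [-0.3, 0.8, 2.1]
width: 0.0494
gripper_force: 30.0
t: 28.75
eef_pos: [0.4949, -0.1649, 0.1955]
ee_rot: [-3.141, 0.0, -1.572]
force: [-0.2, 0.7, -3.0]
width: 0.0496
gripper_force: 30.0
```

```bash
python3 -m crank '[[[-0.8,-0.5,0,0],[-2.4,-1.6,0,0],[-4.2,-2.8,0,0],[-6,-4,0,0],[-7.6,-5,0,0],[-8.8,-5.8,0,0],[-9.4,-6.2,0,0],[-9.55,-6.29,0,0],[-9.55,-6.29,0,0],[-9.55,-6.29,0,0]]]' && python3 -m crank '[[[0,0,1,0],[0,0,2.6,0],[0,0,3.9,0],[0,0,4.7,0],[0,0,5,0],[0,0,5.1,0],[0,0,5.14,0],[0,0,5.14,0],[0,0,5.14,0]]]'
```

```text
t: 30.0
eef_pos: [0.6519, 0.0727, 0.1954]
ee_rot: [3.141, -0.0, -1.572]
force: [0.1, 0.2, -1.5]
width: 0.0498
gripper_force: 30.0
t: 31.12
eef_pos: [0.6527, 0.0737, 0.0675]
ee_rot: [-3.141, 0.0, -1.571]
force: [0.1, -0.4, -1.6]
width: 0.0498
gripper_force: 30.0
```

```bash
python3 -m crank '[[[0,0,0,0],[0,0,0,0],[0,0,0,0],[0,0,0,0],[0,0,0,0],[0,0,0,0]]]' 0; python3 -m crank '[[[0,0,-0.8,0],[0,0,-2.4,0],[0,0,-4.2,0],[0,0,-5.6,0],[0,0,-6.4,0],[0,0,-6.6,0],[0,0,-6.6,0]]]';python3 w.py w9 stamp_34; python3 - <<'E'
from h import *
p,d=arm.grab_frame("side");cv2.imwrite("pics/side9.png",p[:,:,::-1])
E
```

```text
t: 31.88
eef_pos: [0.6524, 0.0736, 0.0668]
ee_rot: [3.142, -0.0, -1.572]
force: [0.1, -0.4, -0.4]
width: 0.0877
gripper_force: 0.0
t: 32.75
eef_pos: [0.6521, 0.0736, 0.2312]
ee_rot: [3.141, 0.0, -1.572]
force: [-0.1, -0.0, -0.2]
width: 0.0878
gripper_force: 0.0
32.75 [0.65213843 0.07360201 0.23122177] 0.08778581459891055
stamp_34 0.93 [244.   9.  39.  57.] 1012 [ 0.6737 -0.0854  0.0796] [0.031 0.031 0.005] mean [ 0.6734 -0.0853  0.0797]
stamp_34 0.58 [260. 169.  50.  59.] 1701 [0.6537 0.075  0.1076] [0.045 0.045 0.005] mean [0.6535 0.0742 0.1077]
stamp_34 0.57 [257.  96.  43.  50.] 1359 [ 0.6637 -0.0065  0.0939] [0.039 0.038 0.006] mean [ 0.6635 -0.0065  0.0937]
```

View pics/side9.png

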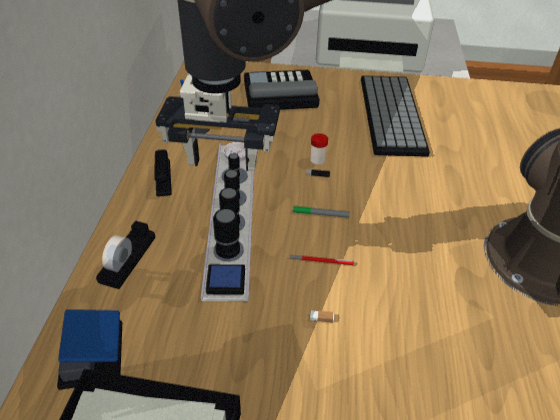

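The side view shows all four stamps upright on their mats, from the widest by the ink pad (227,235) to the narrowest by the dish (235,160). The jar is standing where it was (319,148), and the gripper is clear of everything.

```bash
python3 -c "
from station import arm
print(arm.job_done())"
```

```text
the job is handed in; nothing more can be done
None
```

The job is handed in at about 33 s: all four stamps stand upright, measured within about 2 mm of their mat centres, widest by the ink pad to narrowest by the dish, and the jar was not moved.

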